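# Put the solvent bottles away in the chest with the flush sliding cover

### The arm

A 7-joint arm with a two-finger parallel gripper is mounted at the origin on a cart in front of the work surface, level with it; the furniture and walls round the work are solid. World frame = base frame: x ahead of the robot, y to its left, z up, the work surface at z = 0. Lengths are in m, angles in rad, forces in N, time in s.
With the tool pointing down it reaches from about 0.4 to 0.85 m from the base axis. Payload 4.5 kg.
Tool frame: the origin (TCP) lies between the finger pads; the fingertips stand 14 mm ahead of it and the grasp point (between the pads) lies 5 mm behind it; z points along the fingers, y is the line along which they close (so a half turn about z gives the same grasp; the last joint's range is limited). The gripper opens to 88 mm and grips with 3 to 60 N. Pads are 18 mm wide; open, the fingers measure 123 mm over their backs; the gripper's body (75 mm by 187 mm) begins 45 mm behind the grasp point.
Start: joints at [1.338, 0.689, -0.195, 1.565, 0.157, 0.902, -0.215], TCP at [0.165, -0.603, 0.253] pointing down, gripper open.
Joint ranges: [-3.01, 3.01], [-0.46, 2.08], [-1.47, 1.51], [0.13, 2.56], [-1, 4.14], [0.04, 2.09], [-2.66, 2.66]. Speed limits (rad/s): [2.57, 2.57, 3.14, 3.14, 3.14, 3.14, 3.14].

### API

Orientations are given as a unit quaternion [x, y, z, w].
In Python, from cell import r gives the robot as it stands.
- The arm moves only by the tool play_rows, never from a script. Its argument "rows" is a list of rows, each an object of numbers: "tx", "ty", "tz": the shift along the tool's x, y, z as a fraction of full scale; "yaw": the turn about the tool's z as a fraction of full scale. In form: [{"tx": .., "ty": .., "tz": .., "yaw": ..}, ...]. A call has 1 to 12 rows; each row shifts and turns the commanded pose from where the row before left it, along the tool's axes as they then stand; what a row does not reach is not made up. Full scale, the value 1, is 500 mm for a shift and pi/2 rad for a turn. A row lasts 1/8 s, in which the tool goes at most 62.5 mm and 10.7 degrees, less where a joint would pass 70% of its speed; a pose out of reach is approached as far as the arm can. A call with a number of a shift or a turn outside -1 to 1 is refused whole. A call with a gripper value outside its range is refused whole. "fingers" is the closure, from 0 (fully open) to 1 (shut), set as the call begins (left out, the last holds). The fingers move at their own pace and stop on an object; "newtons" is the grip in N (left out, the last holds). Time passes only in rows, so rows that do not move let the fingers close. It gives the time, the measured TCP pose, the force, the opening and the grip force at its end, in the units of the state.
- r.state(): the state, without advancing time (a new reading comes with each control period).
- r.camera(name): name is "side" or "top" or "wrist"; returns a dict with "image" (384x512x3 uint8, blue, green, red), "depth" (384x512 float32, m along the optical axis (not along the pixel's ray), 0 where there is no reading), "mtx" (3x3 intrinsics, pixels), "rvec" (rotation vector, rad) and "tvec" (3), from world to camera coordinates, as OpenCV has them; the wrist camera has in their place "T_tool_cam" (4x4, takes a point from camera to tool coordinates, whose origin is the TCP and whose axes are the flange's). Camera axes: x right, y down, z forward; pixel columns grow to the right and rows downward; lengths in m; the calibration is good to about 2 mm. A picture is of the moment at which its call begins: read the wrist's pose just before it.
- r.hand_in(): hands the job in; it is judged then, once.
The state is a dict: "time": time; "joint_pos": joint angles; "joint_velocities": joint speeds; "joint_torque": joint torques, N m; "tcp_pos": TCP position; "orientation": TCP orientation; "contact_force": force on the tool from outside, world axes, zero at the start; "torque": the same for the moment, N m; "opening": finger opening in m; "grip_force": force on a finger pad.
Only numpy, scipy, OpenCV 4.12 (cv2) and the standard library are available. Lean on these libraries where they do the work, as an engineer would, in place of code of your own. Each camera call takes 0.05 s, during which the arm holds its last target. There are 200 camera calls.

### The job

Put the solvent bottles away: slide the yellow chest's flush cover fully open by pressing down on it, stand every white bottle with a blue cap that is out on the worktop upright on the floor of the chest, one to a compartment, then slide the cover fully shut again. Leave the tape roll, the flux pot and the side cutters where they are.

Things in the scene. Friction and masses are not known exactly. Their poses are not given: they have to be found in the camera images.
- chest: yellow chest on a pedestal, fixed to the worktop; origin on the worktop under its centre, z up. 232 (x) x 236 (y) mm; underside 60, rim 196 mm above the origin. Front half (x -108 to 0): three compartments in a row along y, each 108 mm (x) by 72 mm (y), floor at 66 mm, dividers 4 mm thick, tops at 154 mm. Back half (x 0 to 108): closed deck over which the cover slides. End walls 8 mm, side walls 6 mm thick
- cell0 (a point): centre of the floor of the compartment at the chest's +y end (chest frame: x -54, y +76, z 66 mm)
- cell1 (a point): centre of the floor of the middle compartment (x -54, y 0, z 66 mm)
- cell2 (a point): centre of the floor of the compartment at the chest's -y end (x -54, y -76, z 66 mm)
- cover (a joint): flat aluminium cover, 108 (x) x 222 (y) x 6 mm, flush with the chest rim, no handle; moved by pressing on its face (e.g. closed fingertips, about 10 N) and dragging. 0 = fully shut over the compartments, grows as it slides to the chest's +x, 0.108 m = fully open. Resists with 1.5 N of friction, stays where left; starts 0 to 8 mm open
- cover_mid (a point): centre of the cover's upper face, in the middle of a black ribbed rubber patch (50 by 80 mm) that is flush with it; 196 mm above the worktop; moves with the cover
- bottle_a: white dispensing bottle with a blue pump cap, 118 mm tall, 0.25 kg with a weighted foot (hard to topple); body 62 mm across up to z = 88 mm, cap 51 mm across from z = 88 to 118 mm (both round: any yaw will do); origin at the centre of its underside, z up. Stands on the worktop at the start. Absent in some runs
- bottle_b: white dispensing bottle with a blue pump cap, 118 mm tall, 0.25 kg with a weighted foot (hard to topple); body 62 mm across up to z = 88 mm, cap 51 mm across from z = 88 to 118 mm (both round: any yaw will do); origin at the centre of its underside, z up. Stands on the worktop at the start. Absent in some runs
- bottle_c: white dispensing bottle with a blue pump cap, 118 mm tall, 0.25 kg with a weighted foot (hard to topple); body 62 mm across up to z = 88 mm, cap 51 mm across from z = 88 to 118 mm (both round: any yaw will do); origin at the centre of its underside, z up. Stands on the worktop at the start. Absent in some runs
- flux_pot: small flux jar with a red lid, 44 mm across, 35 mm high, origin at the centre of its underside; to be left alone
- tape_roll: black roll of tape lying flat, 58 mm across, 18 mm high, origin at the centre of its underside; to be left alone
- side_cutters: red-handled side cutters lying flat, 60 by 149 by 10 mm, origin at the centre of its underside; to be left alone
Not all that is in view belongs to the job. Leave any brown look-alike of the bottle_a alone.

How it is judged:
On the way, in this order (a step that is already met when the one before it is completed fails the run):
1. the cover is slid fully open (value of joint cover above 0.098 m), for 0.2 s.
2. every bottle stands upright on the floor of a compartment ((horizontal distance between bottle_a and cell0 below 0.032 m or horizontal distance between bottle_a and cell1 below 0.032 m or horizontal distance between bottle_a and cell2 below 0.032 m) and z of each of bottle_a, bottle_b, bottle_c in the frame of chest below 0.072 m and angle between each of bottle_a, bottle_b, bottle_c's own z axis and vertical below 0.2 rad and linear speed of each of bottle_a, bottle_b, bottle_c below 0.03 m/s and (horizontal distance between bottle_b and cell0 below 0.032 m or horizontal distance between bottle_b and cell1 below 0.032 m or horizontal distance between bottle_b and cell2 below 0.032 m) and (horizontal distance between bottle_c and cell0 below 0.032 m or horizontal distance between bottle_c and cell1 below 0.032 m or horizontal distance between bottle_c and cell2 below 0.032 m)), for 0.2 s.
At the end, for the whole second after the job is handed in: every bottle present stands upright (within 0.2 rad) and at rest on the floor of a compartment, one to each (origin within 32 mm of the compartment's centre and less than 6 mm above its floor), and the cover is shut to within 5 mm (all of step 2 and value of joint cover below 0.005 m and velocity of joint cover below 0.01 m/s); the robot touches nothing.
It fails at once if the flux pot is moved more than 30 mm (distance of flux_pot from where it was at the start of the episode above 0.03 m).
It fails at once if the tape roll is moved more than 30 mm (distance of tape_roll from where it was at the start of the episode above 0.03 m).
It fails at once if the side cutters is moved more than 30 mm (distance of side_cutters from where it was at the start of the episode above 0.03 m).
Of bottle_a, bottle_b, bottle_c only 2 to 3 are there at a start; the rules pass over those that are not, and their reading is None.
At some moment in a run one of bottle_a, bottle_b, bottle_c may be knocked a few centimetres aside while the robot is not near it.
It also fails if it takes over 208 s, if anything falls off the work surface, if the arm or the gripper's body presses on something with over 40 N, if the wrist force passes 120 N, or if a joint passes its speed limit or range.

## Working session

There is one attempt and no reset: what is moved stays moved. The work goes in short steps, Python scripts to look and compute and a tool call to move; the robot and the scene stay as the last step left them, time stands still between calls to the robot, and variables do not carry over. Pictures are saved under pics/ and viewed, at most 14 in all, crops included, and the job is handed in when it is done.

Besides the shell and the picture viewer there is one more tool, called after "Request:" as name(argument=value, ...), one argument or row to a line, values as JSON. play_rows: Moves the arm, as the interface text tells. Shift numbers are shares of 500 mm and turn numbers shares of pi/2 rad, none past 1 either way. Its arguments: {"type":"object","properties":{"rows":{"type":"array"},"fingers":{"type":"number"},"newtons":{"type":"number"}},"required":["rows"]}

```bash
ls; mkdir -p pics
cat > h.py <<'E'
import numpy as np, cv2
from cell import r
from scipy.spatial.transform import Rotation as R
def cam(n):
    s=r.state(); c=r.camera(n)
    if n=="wrist":
        T=np.eye(4);T[:3,:3]=R.from_quat(s["orientation"]).as_matrix();T[:3,3]=s["tcp_pos"]
        c["T"]=T@np.array(c["T_tool_cam"])
    else:
        W=np.eye(4);W[:3,:3]=cv2.Rodrigues(np.array(c["rvec"],float))[0];W[:3,3]=np.ravel(c["tvec"])
        c["T"]=np.linalg.inv(W)
    return c
def cloud(c):
    d=c["depth"];K=np.array(c["mtx"]);v,u=np.indices(d.shape)
    P=np.stack([(u-K[0,2])/K[0,0]*d,(v-K[1,2])/K[1,1]*d,d],-1)
    P=P@c["T"][:3,:3].T+c["T"][:3,3]; P[d==0]=np.nan
    return P
def ray(c,u,v,z):
    K=np.array(c["mtx"]);d=c["T"][:3,:3]@[(u-K[0,2])/K[0,0],(v-K[1,2])/K[1,1],1];o=c["T"][:3,3]
    return o+d*(z-o[2])/d[2]
def mask(c,lo,hi):
    return cv2.inRange(cv2.cvtColor(c["image"],cv2.COLOR_BGR2HSV),np.array(lo),np.array(hi))
def blobs(m,amin=60):
    n,l,s,ce=cv2.connectedComponentsWithStats(m)
    return [(i,s[i],ce[i],l==i) for i in range(1,n) if s[i][4]>amin]
def tool():
    s=r.state();return np.array(s["tcp_pos"]),R.from_quat(s["orientation"]).as_matrix(),s
E
python3 - <<'E'
from h import *
p,M,s=tool();print(p,M.round(3),s["time"],s["opening"])
ims=[]
for n in("top","side"):
    c=cam(n);cv2.imwrite(f"pics/{n}0.png",c["image"]);P=cloud(c)
    print(n,c["T"].round(3).tolist())
    for nm,lo,hi in(("blue",(95,100,50),(130,255,255)),("yellow",(18,100,80),(35,255,255)),("red",(0,130,60),(8,255,255))):
        for i,st,ce,m in blobs(mask(c,lo,hi)):
            q=P[m];print(n,nm,st.tolist(),ce.round(1),np.nanmedian(q,0).round(3),np.nanmin(q,0).round(3),np.nanmax(q,0).round(3))
E
```

```text
pics
[ 0.16456169 -0.60232022  0.25192375] [[ 0.965  0.264 -0.001]
 [ 0.264 -0.965  0.002]
 [-0.    -0.002 -1.   ]] 0.0 0.08832269195363669
top [[-0.0, -0.993, 0.12, 0.418], [-1.0, 0.004, 0.029, -0.158], [-0.029, -0.12, -0.992, 1.008], [0.0, 0.0, 0.0, 1.0]]
top blue [495, 0, 17, 30, 346] [505.   11.5] [ 1.175 -0.954 -0.225] [ 1.119 -0.978 -0.245] [ 1.223 -0.932 -0.209]
top blue [280, 25, 117, 95, 8006] [338.8  62.7] [ 0.809 -0.324  0.19 ] [ 0.731 -0.786 -0.771] [ 1.453 -0.2    0.217]
top blue [0, 55, 55, 95, 2580] [ 33.7 102.8] [0.767 0.403 0.082] [ 0.656  0.377 -0.765] [1.317 1.091 0.13 ]
top blue [0, 124, 16, 9, 117] [  7.2 127.9] [0.701 0.479 0.077] [0.677 0.425 0.073] [0.712 0.499 0.133]
top blue [288, 142, 23, 22, 391] [298.7 152.8] [ 0.624 -0.24   0.117] [ 0.599 -0.279 -0.004] [ 0.68  -0.214  0.121]
top blue [344, 208, 23, 24, 423] [355.  219.5] [ 0.47  -0.364  0.117] [ 0.444 -0.418 -0.005] [ 0.506 -0.338  0.121]
top blue [32, 270, 37, 32, 830] [ 50.2 284.7] [0.34  0.244 0.267] [0.307 0.219 0.23 ] [0.364 0.287 0.272]
top yellow [9, 68, 7, 18, 65] [12.4 78. ] [0.822 0.454 0.114]
[... 3365 characters left out ...]
0.401  0.011]
side yellow [229, 186, 133, 119, 2872] [286.8 259.7] [0.573 0.09  0.154] [ 0.288 -0.243 -0.008] [0.654 0.12  0.205]
side yellow [233, 319, 14, 12, 107] [239.7 324.5] [0.728 0.16  0.109] [0.712 0.141 0.103] [0.743 0.18  0.142]
side red [280, 137, 19, 21, 78] [289.8 145.9] [ 0.322 -0.405  0.011] [ 0.31  -0.452  0.001] [ 0.342 -0.346  0.017]
side red [271, 142, 24, 20, 87] [281.6 152.3] [ 0.364 -0.387  0.01 ] [ 0.332 -0.444 -0.007] [ 0.38  -0.339  0.017]
side red [274, 169, 21, 18, 103] [284.4 177.5] [ 0.413 -0.251  0.068] [ 0.377 -0.266  0.057] [ 0.456 -0.236  0.086]
side red [203, 256, 15, 14, 96] [209.8 263.1] [ 0.738 -0.068  0.034] [ 0.712 -0.101 -0.003] [ 0.759 -0.053  0.042]
```

View pics/top0.png

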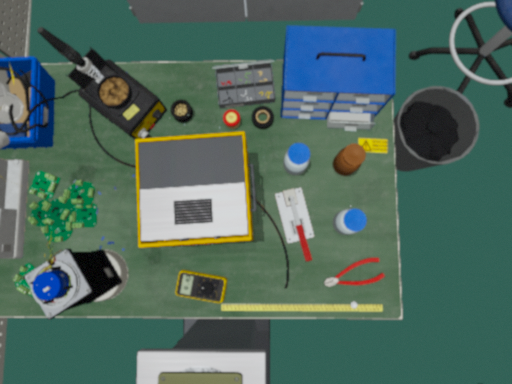

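View pics/side0.png

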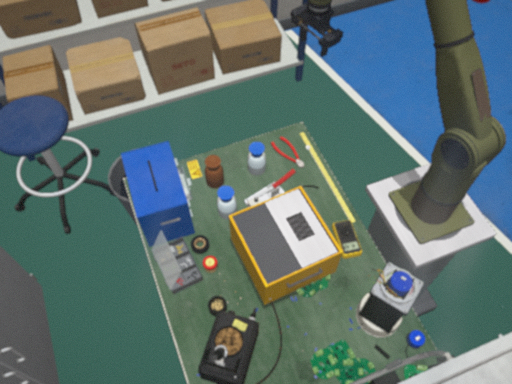

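Top view: the two blue-capped white bottles are at (298,158) and (351,220), and the brown look-alike is at (350,158). The chest is at about (193,190), with its white cover on the robot side and a dark patch at (194,212). The blue knob at (50,285) sits on a device 0.27 m high, so it isn't a bottle. The small blue disc at side (416,338) is only about 31 mm high, so I'll check it in a crop along with the other candidates.

```bash
cat >> h.py <<'E'
def chest(c,P):
    m=(abs(P[...,2]-.196)<.008)&(abs(P[...,0]-.56)<.18)&(abs(P[...,1])<.2)
    m=max(blobs(m.astype(np.uint8)),key=lambda b:b[1][4])[3]
    (cx,cy),(w,h),a=cv2.minAreaRect((P[m][:,:2]*1000).astype(np.float32))
    return (cx,cy),(w,h),a
def caps(c):
    out=[]
    P=cloud(c)
    for i,st,ce,m in blobs(mask(c,(95,90,50),(130,255,255)),100):
        z=np.nanmedian(P[m][:,2])
        if .1<z<.135: 
            t=m&(abs(P[...,2]-.118)<.006)
            cnt=cv2.minEnclosingCircle(np.argwhere(t)[:,::-1].astype(np.float32))
            out.append((ray(c,*cnt[0],.118).round(4),cnt[0],np.nanmean(P[t],0).round(4)))
    return out
E
python3 - <<'E'
from h import *
for n in("top","side"):
    c=cam(n);P=cloud(c);print(n,chest(c,P))
    for o in caps(c):print(o)
    # patch: dark pixels in white cover, z~.196, x<.55
    hsv=cv2.cvtColor(c["image"],cv2.COLOR_BGR2HSV)
    m=((hsv[...,2]<110)&(abs(P[...,2]-.196)<.01)&(abs(P[...,0]-.55)<.15)&(abs(P[...,1])<.13)).astype(np.uint8)
    m=cv2.morphologyEx(m,cv2.MORPH_CLOSE,np.ones((5,5)))
    for i,st,ce,mm in blobs(m,50):
        print("dark",st,ce,ray(c,*ce,.196).round(4),cv2.minAreaRect((P[mm][:,:2]*1000).astype(np.float32)))
    # cabinet & brown
    for nm,mm in(("cab",(P[...,2]>.13)&(P[...,2]<.23)&(P[...,1]<-.15)&(P[...,0]>.6)),("brown",(mask(c,(5,100,40),(15,255,200))>0)&(P[...,2]>.08)&(P[...,1]<-.2))):
        q=P[mm];print(nm,len(q),np.nanpercentile(q,[2,98],0).round(3).tolist())
    if n=="side": a=cv2.resize(c["image"][300:384,340:512],None,fx=3,fy=3); b=cv2.resize(c["image"][125:209,170:342],None,fx=3,fy=3); cv2.imwrite("pics/crop1.png",np.vstack([a,b]))
E
```

```text
top ((530.8729248046875, -5.632606506347656), (232.70225524902344, 237.0448455810547), 3.7354283332824707)
(array([ 0.6225, -0.2383,  0.118 ]), (298.4375, 153.21875), array([ 0.6226, -0.2382,  0.1169]))
(array([ 0.4681, -0.3613,  0.118 ]), (354.1589660644531, 220.04913330078125), array([ 0.4685, -0.3624,  0.1168]))
dark [ 139  136  105   52 4626] [190.70730653 161.7669693 ] [ 0.5877 -0.0036  0.196 ] ((nan, nan), (0.0, 0.0), 0.0)
dark [175 200  37  24 793] [192.76418663 211.27364439] [ 0.4826 -0.0099  0.196 ] ((482.8967590332031, -9.974475860595703), (45.38385009765625, 76.13501739501953), 3.3636233806610107)
cab 8190 [[0.737, -0.438, 0.141], [0.886, -0.208, 0.208]]
brown 473 [[0.594, -0.386, 0.081], [0.641, -0.341, 0.12]]
side ((531.2069091796875, -6.835334777832031), (234.66729736328125, 241.49925231933594), 2.9692494869232178)
(array([ 0.4678, -0.3634,  0.118 ]), (256.29998779296875, 147.5), array([ 0.4688, -0.3628,  0.1186]))
(array([ 0.6216, -0.2399,  0.118 ]), (225.09375, 192.0), array([ 0.6214, -0.2391,  0.1185]))
dark [ 234  205   66   77 2466] [266.31265207 243.0377129 ] [0.5875 0.0037 0.196 ] ((587.0306396484375, -3.8089370727539062), (78.82467651367188, 216.79916381835938), 8.54581069946289)
dark [287 213  26  27 359] [299.85793872 226.05849582] [ 0.4813 -0.0099  0.196 ] ((481.7615051269531, -9.812255859375), (44.48762130737305, 74.06201171875), 3.311511278152466)
cab 3978 [[0.741, -0.438, 0.14], [0.888, -0.203, 0.198]]
brown 298 [[0.597, -1.417, 0.081], [1.143, -0.339, 0.124]]
```

View pics/crop1.png

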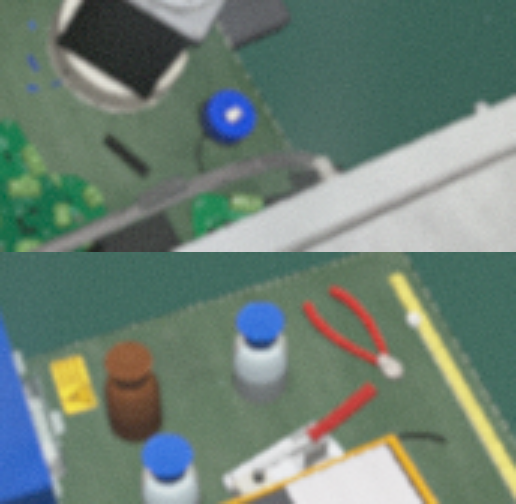

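Besides the two white, blue-capped bottles (side crop at about (260,340) and (168,470)), the crop shows the brown one at (130,390), which I leave alone, and a low blue spool at (230,115). So there are two bottles. The chest is centred at (0.531,-0.006) with a yaw of about 3.5°, and the patch at (0.482,-0.010) means the cover is about 5 mm open.

First I turn the tool's y axis onto the chest's x axis and close the fingers.

Request:
play_rows(
  rows=[
    {"yaw": -0.1},
    {"yaw": -0.1},
    {"yaw": -0.1},
    {"yaw": -0.1},
    {"yaw": -0.1},
    {"yaw": -0.1},
    {"yaw": -0.1},
    {"yaw": -0.1},
    {"yaw": -0.07},
    {"yaw": 0},
  ],
  fingers=1,
  newtons=20,
)

```text
invalid input
```

Request:
play_rows(
  rows=[
    {"tx": 0.08,"ty": 0.05},
    {"tx": 0.08,"ty": 0.05},
    {"tx": 0.08,"ty": 0.05},
    {"tx": 0.08,"ty": 0.05},
    {"tx": 0.08,"ty": 0.05},
    {"tx": 0.08,"ty": 0.05},
    {"tx": 0.08,"ty": 0.05},
    {"tx": 0.08,"ty": 0.05},
    {"tx": 0.08,"ty": 0.05},
    {"tx": 0.08,"ty": 0.05},
    {"tx": 0.08,"ty": 0.05},
    {"tx": 0.08,"ty": 0.05},
  ],
)

```text
invalid input
```

```bash
cat >> h.py <<'E'
def go(x,y,z):
    p,M,s=tool();d=M.T@(np.array([x,y,z])-p)/.5
    print("tcp",p.round(4),"toolx deg",np.degrees(np.arctan2(M[1,0],M[0,0])).round(1),"t",round(s["time"],2),"F",np.round(s["contact_force"],1),"open",round(s["opening"],4),"shift units",d.round(4))
E
python3 -c "
from h import *
go(.482,-.010,.215)"
```

```text
tcp [ 0.1647 -0.6025  0.2522] toolx deg 15.3 t 0.2 F [ 0.2  0.9 -0. ] open 0.088 shift units [ 0.9247 -0.9757  0.0755]
```

Request:
play_rows(
  rows=[
    {"tx": 0,"ty": 0,"tz": 0,"yaw": -0.1},
    {"tx": 0,"ty": 0,"tz": 0,"yaw": -0.1},
    {"tx": 0,"ty": 0,"tz": 0,"yaw": -0.1},
    {"tx": 0,"ty": 0,"tz": 0,"yaw": -0.1},
    {"tx": 0,"ty": 0,"tz": 0,"yaw": -0.1},
    {"tx": 0,"ty": 0,"tz": 0,"yaw": -0.1},
    {"tx": 0,"ty": 0,"tz": 0,"yaw": -0.1},
    {"tx": 0,"ty": 0,"tz": 0,"yaw": -0.1},
    {"tx": 0,"ty": 0,"tz": 0,"yaw": -0.07},
    {"tx": 0,"ty": 0,"tz": 0,"yaw": 0},
  ],
  fingers=1,
  newtons=20,
)

```text
time: 1.45
tcp_pos: [0.1645, -0.6028, 0.2524]
orientation: [0.685, 0.728, 0.0, -0.0]
contact_force: [-1.2, -0.5, 0.2]
opening: 0.0007
grip_force: 0.0
```

Request:
play_rows(
  rows=[
    {"tx": 0.08,"ty": 0.05,"tz": 0,"yaw": 0},
    {"tx": 0.08,"ty": 0.05,"tz": 0,"yaw": 0},
    {"tx": 0.08,"ty": 0.05,"tz": 0,"yaw": 0},
    {"tx": 0.08,"ty": 0.05,"tz": 0,"yaw": 0},
    {"tx": 0.08,"ty": 0.05,"tz": 0,"yaw": 0},
    {"tx": 0.08,"ty": 0.05,"tz": 0,"yaw": 0},
    {"tx": 0.08,"ty": 0.05,"tz": 0,"yaw": 0},
    {"tx": 0.08,"ty": 0.05,"tz": 0,"yaw": 0},
    {"tx": 0.08,"ty": 0.05,"tz": 0,"yaw": 0},
    {"tx": 0.08,"ty": 0.05,"tz": 0,"yaw": 0},
    {"tx": 0.08,"ty": 0.05,"tz": 0,"yaw": 0},
    {"tx": 0.08,"ty": 0.05,"tz": 0,"yaw": 0},
  ],
)

```text
time: 2.95
tcp_pos: [0.4349, -0.1037, 0.2529]
orientation: [0.686, 0.728, 0.0, 0.0]
contact_force: [0.5, -0.3, -0.8]
opening: 0.0006
grip_force: 0.0
```

```bash
python3 -c "
from h import *
go(.482,-.010,.215)"
```

```text
tcp [ 0.4349 -0.1037  0.2529] toolx deg 93.4 t 2.95 F [ 0.5 -0.3 -0.8] open 0.0006 shift units [0.1815 0.1051 0.0758]
```

Request:
play_rows(
  rows=[
    {"tx": 0.09,"ty": 0.05,"tz": 0.02,"yaw": 0},
    {"tx": 0.09,"ty": 0.055,"tz": 0.03,"yaw": 0},
    {"tx": 0,"ty": 0,"tz": 0.02,"yaw": 0},
    {"tx": 0,"ty": 0,"tz": 0.008,"yaw": 0},
    {"tx": 0,"ty": 0,"tz": 0.006,"yaw": 0},
    {"tx": 0,"ty": 0,"tz": 0.002,"yaw": 0},
    {"tx": 0,"ty": 0,"tz": 0,"yaw": 0},
  ],
)

```text
time: 3.82
tcp_pos: [0.4809, -0.0136, 0.2105]
orientation: [0.686, 0.728, -0.0, 0.001]
contact_force: [-0.9, -0.7, 4.5]
opening: 0.0003
grip_force: 2.5
```

Request:
play_rows(
  rows=[
    {"tx": 0,"ty": 0,"tz": 0.003,"yaw": 0},
    {"tx": 0,"ty": 0,"tz": 0,"yaw": 0},
  ],
)

```text
time: 4.08
tcp_pos: [0.4828, -0.0135, 0.2104]
orientation: [0.686, 0.728, 0.001, 0.002]
contact_force: [-0.6, -2.4, 16.1]
opening: 0.0004
grip_force: 8.0
```

Request:
play_rows(
  rows=[
    {"tx": 0,"ty": 0.015,"tz": 0,"yaw": 0},
    {"tx": 0,"ty": 0.02,"tz": 0,"yaw": 0},
    {"tx": 0,"ty": 0.02,"tz": 0,"yaw": 0},
    {"tx": 0,"ty": 0.02,"tz": 0,"yaw": 0},
    {"tx": 0,"ty": 0.02,"tz": 0,"yaw": 0},
    {"tx": 0,"ty": 0.02,"tz": 0,"yaw": 0},
    {"tx": 0,"ty": 0.02,"tz": 0,"yaw": 0},
    {"tx": 0,"ty": 0.02,"tz": 0,"yaw": 0},
    {"tx": 0,"ty": 0.02,"tz": 0,"yaw": 0},
    {"tx": 0,"ty": 0.02,"tz": 0,"yaw": 0},
    {"tx": 0,"ty": 0.01,"tz": 0,"yaw": 0},
    {"tx": 0,"ty": 0,"tz": 0,"yaw": 0},
  ],
)

```text
time: 5.58
tcp_pos: [0.583, -0.007, 0.2104]
orientation: [0.686, 0.728, -0.0, 0.001]
contact_force: [-5.4, -1.4, 16.0]
opening: 0.0005
grip_force: 7.8
```

Request:
play_rows(
  rows=[
    {"tx": 0,"ty": 0,"tz": -0.03,"yaw": 0},
    {"tx": 0,"ty": 0,"tz": -0.1,"yaw": 0},
    {"tx": 0,"ty": 0,"tz": -0.05,"yaw": 0},
    {"tx": -0.1,"ty": 0,"tz": 0,"yaw": 0},
    {"tx": -0.1,"ty": 0,"tz": 0,"yaw": 0},
    {"tx": -0.1,"ty": 0,"tz": 0,"yaw": 0},
    {"tx": -0.1,"ty": 0,"tz": 0,"yaw": 0},
    {"tx": 0,"ty": 0,"tz": 0,"yaw": 0},
    {"tx": 0,"ty": 0,"tz": 0,"yaw": 0},
  ],
  fingers=0,
)

```text
time: 6.7
tcp_pos: [0.5956, -0.2047, 0.2985]
orientation: [0.685, 0.729, 0.001, -0.0]
contact_force: [-0.6, 0.1, 0.3]
opening: 0.0873
grip_force: 0.0
```

Run:
```python
from h import *
c=cam("top");P=cloud(c);cv2.imwrite("pics/top1.png",cv2.resize(c["image"][60:320,100:420],None,fx=2,fy=2))
hsv=cv2.cvtColor(c["image"],cv2.COLOR_BGR2HSV)
m=((hsv[...,2]<110)&(abs(P[...,2]-.196)<.01)&(abs(P[...,0]-.55)<.15)&(abs(P[...,1])<.13)).astype(np.uint8)
m=cv2.morphologyEx(m,cv2.MORPH_CLOSE,np.ones((5,5)))
for i,st,ce,mm in blobs(m,50): print("dark",st,ray(c,*ce,.196).round(4))
for o in caps(c):print(o)
for o in caps(cam("side")):print("side",o)
for x,y,z in((.622,-.2385,.25),(.468,-.362,.25)):go(x,y,z)
```

```text
dark [173 152  36  23 746] [ 0.5851 -0.003   0.196 ]
side (array([ 0.6216, -0.2399,  0.118 ]), (225.09375, 192.0), array([ 0.6215, -0.2387,  0.1186]))
tcp [ 0.5959 -0.2033  0.2986] toolx deg 93.7 t 6.8 F [-0.   0.7  1.1] open 0.0881 shift units [-0.0737  0.0475  0.0972]
tcp [ 0.5959 -0.2033  0.2986] toolx deg 93.7 t 6.8 F [-0.   0.7  1.1] open 0.0881 shift units [-0.3002 -0.2759  0.0968]
```

View pics/top1.png

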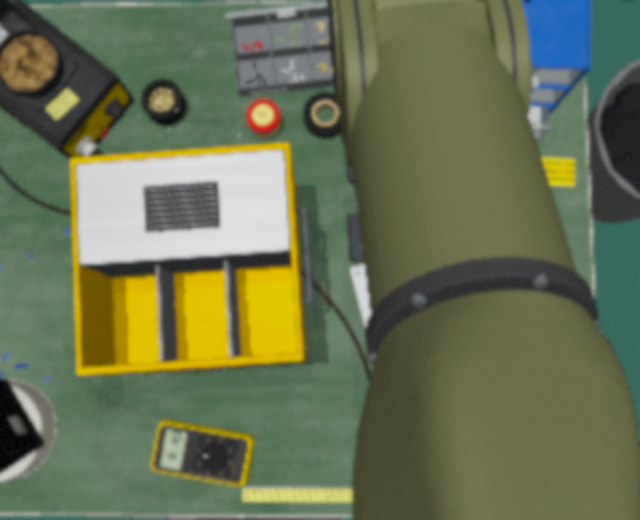

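Pressing worked: the patch is now at (0.585,-0.003), so the cover is 108 mm open, and the crop shows three empty compartments. Next I take the first bottle at (0.622,-0.2385).

Request:
play_rows(
  rows=[
    {"tx": -0.037,"ty": 0.024,"tz": 0.0,"yaw": 0},
    {"tx": -0.037,"ty": 0.0235,"tz": 0.05,"yaw": 0},
    {"tx": 0,"ty": 0,"tz": 0.1,"yaw": 0},
    {"tx": 0,"ty": 0,"tz": 0.1,"yaw": 0},
    {"tx": 0,"ty": 0,"tz": 0.06,"yaw": 0},
    {"tx": 0,"ty": 0,"tz": 0.05,"yaw": 0},
    {"tx": 0,"ty": 0,"tz": 0.028,"yaw": 0},
    {"tx": 0,"ty": 0,"tz": 0,"yaw": 0},
    {"tx": 0,"ty": 0,"tz": 0,"yaw": 0},
  ],
)

```text
time: 7.92
tcp_pos: [0.6227, -0.2404, 0.1055]
orientation: [0.685, 0.729, 0.001, 0.001]
contact_force: [0.3, 0.1, 0.8]
opening: 0.0884
grip_force: 0.0
```

Request:
play_rows(
  rows=[
    {"tx": 0,"ty": 0,"tz": 0.001,"yaw": 0},
    {"tx": 0,"ty": 0,"tz": 0,"yaw": 0},
    {"tx": 0,"ty": 0,"tz": 0,"yaw": 0},
    {"tx": 0,"ty": 0,"tz": 0,"yaw": 0},
    {"tx": 0,"ty": 0,"tz": 0,"yaw": 0},
    {"tx": 0,"ty": 0,"tz": 0,"yaw": 0},
  ],
  fingers=1,
  newtons=25,
)

```text
time: 8.68
tcp_pos: [0.622, -0.2406, 0.1039]
orientation: [0.685, 0.729, 0.0, 0.0]
contact_force: [0.8, 0.3, 1.2]
opening: 0.0508
grip_force: 25.0
```

Request:
play_rows(
  rows=[
    {"tx": 0,"ty": 0,"tz": -0.04,"yaw": 0},
    {"tx": 0,"ty": 0,"tz": -0.08,"yaw": 0},
    {"tx": 0,"ty": 0,"tz": -0.1,"yaw": 0},
    {"tx": 0,"ty": 0,"tz": -0.1,"yaw": 0},
    {"tx": 0,"ty": 0,"tz": -0.1,"yaw": 0},
    {"tx": 0,"ty": 0,"tz": -0.06,"yaw": 0},
    {"tx": 0,"ty": 0,"tz": 0,"yaw": 0},
  ],
)

```text
time: 9.55
tcp_pos: [0.6228, -0.2404, 0.3472]
orientation: [0.685, 0.729, 0.001, 0.003]
contact_force: [-0.5, -0.0, -2.2]
opening: 0.0507
grip_force: 25.0
```

Run:
```python
from h import *
go(.4815,-.087,.344)
for n in ("side","top"):
  c=cam(n);P=cloud(c)
  for i,st,ce,m in blobs(mask(c,(95,90,50),(130,255,255)),60):
    q=np.nanmedian(P[m],0)
    if .05<q[2]<.4 and -.5<q[1]<.1 and q[0]<.7: print(n,st,q.round(3))
```

```text
tcp [ 0.6228 -0.2404  0.3472] toolx deg 93.6 t 9.55 F [-0.5 -0.  -2.2] open 0.0507 shift units [ 0.3239 -0.2629  0.0043]
side [212 137  20  18 238] [ 0.621 -0.232  0.361]
side [249 141  16  16 186] [ 0.469 -0.36   0.118]
```

Request:
play_rows(
  rows=[
    {"tx": 0.04,"ty": -0.033,"tz": 0,"yaw": 0},
    {"tx": 0.07,"ty": -0.055,"tz": 0,"yaw": 0},
    {"tx": 0.07,"ty": -0.06,"tz": 0,"yaw": 0},
    {"tx": 0.07,"ty": -0.06,"tz": 0,"yaw": 0},
    {"tx": 0.05,"ty": -0.04,"tz": 0,"yaw": 0},
    {"tx": 0.024,"ty": -0.015,"tz": 0,"yaw": 0},
    {"tx": 0,"ty": 0,"tz": 0,"yaw": 0},
    {"tx": 0,"ty": 0,"tz": 0,"yaw": 0},
  ],
)

```text
time: 10.65
tcp_pos: [0.4812, -0.0883, 0.3433]
orientation: [0.685, 0.728, -0.0, 0.0]
contact_force: [-0.2, -0.6, -2.3]
opening: 0.0507
grip_force: 25.0
```

Run:
```python
from h import *
c=cam("wrist");cv2.imwrite("pics/w1.png",c["image"])
go(.4815,-.087,.172)
```

```text
tcp [ 0.4812 -0.0883  0.3433] toolx deg 93.5 t 10.7 F [-0.1  0.2 -1.7] open 0.0505 shift units [0.0026 0.0007 0.3426]
```

View pics/w1.png

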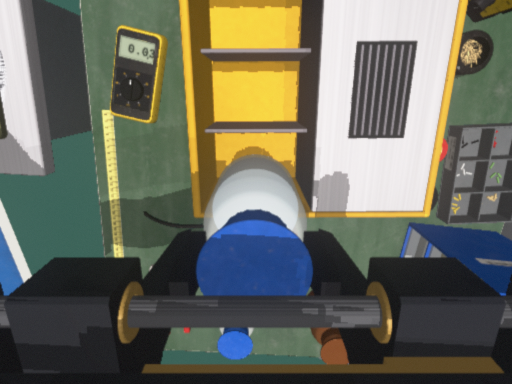

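The wrist view shows the bottle held over the end compartment, with dividers at rows 56 and 128. The fit is ±5 mm, so I check the chest position against those divider pixels.

Run:
```python
from h import *
c=cam("wrist");a=np.radians(3.5);A=np.array([[np.cos(a),np.sin(a)],[-np.sin(a),np.cos(a)]])
f=lambda u,v,z:(A@(ray(c,u,v,z)[:2]-[.531,-.006])*1000).round(1)
g=cv2.cvtColor(c["image"],cv2.COLOR_BGR2HSV)
for u in(230,250,280):
    col=g[:,u,1].astype(int);print(u,[ (v,f(u,v,.154)[1]) for v in range(35,160) if col[v]<140 and (col[v-1]>=140 or col[v+1]>=140)])
print("side wall top outer",f(180,100,.196),f(430,216,.196),f(200,216,.196))
```

```text
230 [(49, np.float64(37.3)), (60, np.float64(27.5)), (122, np.float64(-31.2)), (132, np.float64(-41.4))]
250 [(49, np.float64(37.3)), (60, np.float64(27.5)), (122, np.float64(-31.2)), (132, np.float64(-41.4)), (155, np.float64(-65.5))]
280 [(48, np.float64(38.1)), (60, np.float64(27.5)), (122, np.float64(-31.2)), (132, np.float64(-41.4))]
side wall top outer [-119.7   -8.5] [ 116.7 -117.6] [-108.2 -117.5]
```

Run:
```python
from h import *
c=cam("wrist");P=cloud(c);print(c["T"].round(3));a=np.radians(3.5);A=np.array([[np.cos(a),np.sin(a)],[-np.sin(a),np.cos(a)]])
for v in list(range(40,70,2))+list(range(114,142,2)):
    p=P[v,260];print(v,(A@(p[:2]-[.531,-.006])*1000).round(1),p[2].round(3),c["image"][v,260])
```

```text
[[ 0.998  0.058  0.018  0.476]
 [ 0.061 -0.951 -0.302 -0.01 ]
 [-0.     0.302 -0.953  0.475]
 [ 0.     0.     0.     1.   ]]
40 [-48.2  58. ] 0.065 [ 67 213 247]
42 [-48.2  55.8] 0.065 [ 65 211 247]
44 [-48.2  53.5] 0.066 [ 65 210 247]
46 [-48.2  51.1] 0.068 [ 66 211 247]
48 [-49.6  38.4] 0.153 [ 82 177 223]
50 [-49.6  36.5] 0.154 [158 158 172]
52 [-49.6  34.8] 0.154 [127 127 140]
54 [-49.4  34.6] 0.139 [57 69 84]
56 [-49.   34.7] 0.12 [57 68 83]
58 [-48.7  34.5] 0.101 [55 67 83]
60 [-48.3  34.5] 0.077 [54 72 91]
62 [-48.1  33.2] 0.067 [ 41 122 162]
64 [-48.1  31. ] 0.066 [ 41 139 187]
66 [-48.1  28.6] 0.066 [ 43 141 189]
68 [-48.1  26.4] 0.066 [ 44 141 189]
114 [-47.8 -29.2] 0.066 [ 67 214 248]
116 [-47.8 -31.7] 0.066 [ 67 214 248]
118 [-47.8 -34.2] 0.066 [ 69 215 248]
120 [-47.7 -36.8] 0.066 [ 68 208 245]
122 [-48.1 -37.5] 0.086 [ 63  84 107]
124 [-48.5 -37.4] 0.111 [62 74 91]
126 [-48.9 -37.5] 0.132 [63 74 91]
128 [-49.2 -37.5] 0.151 [73 82 98]
130 [-49.2 -39.3] 0.153 [153 153 166]
132 [-49.2 -41.2] 0.154 [106 134 161]
134 [-47.6 -54.9] 0.066 [ 64 198 242]
136 [-47.6 -57.6] 0.066 [ 64 197 243]
138 [-47.6 -60.2] 0.065 [ 65 198 244]
140 [-47.6 -62.9] 0.065 [ 65 198 244]
```

The dividers agree to about 1.4 mm, so the bottle is centred well enough. Lowering now.

Request:
play_rows(
  rows=[
    {"tx": 0.001,"ty": 0,"tz": 0.05,"yaw": 0},
    {"tx": 0,"ty": 0,"tz": 0.07,"yaw": 0},
    {"tx": 0,"ty": 0,"tz": 0.04,"yaw": 0},
    {"tx": 0,"ty": 0,"tz": 0.03,"yaw": 0},
    {"tx": 0,"ty": 0,"tz": 0.03,"yaw": 0},
    {"tx": 0,"ty": 0,"tz": 0.03,"yaw": 0},
    {"tx": 0,"ty": 0,"tz": 0.03,"yaw": 0},
    {"tx": 0,"ty": 0,"tz": 0.03,"yaw": 0},
    {"tx": 0,"ty": 0,"tz": 0.02,"yaw": 0},
    {"tx": 0,"ty": 0,"tz": 0,"yaw": 0},
  ],
)

```text
time: 12.05
tcp_pos: [0.4803, -0.0868, 0.1781]
orientation: [0.685, 0.729, -0.0, -0.0]
contact_force: [-0.2, 0.2, -2.2]
opening: 0.0507
grip_force: 25.0
```

Request:
play_rows(
  rows=[
    {"tx": 0,"ty": 0,"tz": 0.01,"yaw": 0},
    {"tx": 0,"ty": 0,"tz": 0.006,"yaw": 0},
    {"tx": 0,"ty": 0,"tz": 0,"yaw": 0},
  ],
)

```text
time: 12.42
tcp_pos: [0.4803, -0.0867, 0.1707]
orientation: [0.685, 0.729, -0.0, 0.0]
contact_force: [-0.3, 0.1, -2.5]
opening: 0.0509
grip_force: 25.0
```

Request:
play_rows(
  rows=[
    {"tx": 0,"ty": 0,"tz": 0.002,"yaw": 0},
    {"tx": 0,"ty": 0,"tz": 0,"yaw": 0},
  ],
)

```text
time: 12.68
tcp_pos: [0.4805, -0.0867, 0.1698]
orientation: [0.685, 0.729, 0.0, 0.0]
contact_force: [0.8, 0.2, -1.3]
opening: 0.0508
grip_force: 25.0
```

Request:
play_rows(
  rows=[
    {"tx": 0,"ty": 0,"tz": 0,"yaw": 0},
    {"tx": 0,"ty": 0,"tz": 0,"yaw": 0},
    {"tx": 0,"ty": 0,"tz": 0,"yaw": 0},
    {"tx": 0,"ty": 0,"tz": 0,"yaw": 0},
  ],
  fingers=0.27,
)

```text
time: 13.18
tcp_pos: [0.4804, -0.0867, 0.1698]
orientation: [0.685, 0.729, 0.0, 0.0]
contact_force: [0.7, 0.2, 0.2]
opening: 0.064
grip_force: 0.0
```

Request:
play_rows(
  rows=[
    {"tx": 0,"ty": 0,"tz": -0.03,"yaw": 0},
    {"tx": 0,"ty": 0,"tz": -0.06,"yaw": 0},
    {"tx": 0,"ty": 0,"tz": -0.1,"yaw": 0},
    {"tx": 0,"ty": 0,"tz": -0.06,"yaw": 0},
    {"tx": -0.1,"ty": 0,"tz": 0,"yaw": 0},
    {"tx": -0.1,"ty": 0,"tz": 0,"yaw": 0},
    {"tx": -0.1,"ty": 0,"tz": 0,"yaw": 0},
    {"tx": -0.1,"ty": 0,"tz": 0,"yaw": 0},
    {"tx": -0.08,"ty": 0,"tz": 0,"yaw": 0},
    {"tx": 0,"ty": 0,"tz": 0,"yaw": 0},
    {"tx": 0,"ty": 0,"tz": 0,"yaw": 0},
  ],
)

```text
time: 14.55
tcp_pos: [0.4953, -0.3251, 0.2945]
orientation: [0.684, 0.729, 0.0, -0.001]
contact_force: [0.3, 0.7, -0.1]
opening: 0.0645
grip_force: 0.0
```

Run:
```python
from h import *
c=cam("side");P=cloud(c)
for n in ("side","wrist","top"):
  c=cam(n);P=cloud(c)
  for i,st,ce,m in blobs(mask(c,(95,90,50),(130,255,255)),60):
    q=np.nanmedian(P[m],0)
    if .09<q[2]<.2 and -.5<q[1]<.1 and q[0]<.7:
        k=m&(abs(P[...,2]-(.118 if q[2]<.14 else .184))<.007)
        if not k.any(): print(n,q);continue
        cc,rr=cv2.minEnclosingCircle(np.argwhere(k)[:,::-1].astype(np.float32))
        print(n,st,q.round(3),ray(c,*cc,.118 if q[2]<.14 else .184).round(4))
go(.468,-.362,.25)
```

```text
side [249 142  16  15 176] [ 0.469 -0.359  0.119] [ 0.4683 -0.3614  0.118 ]
side [281 199  18  17 229] [ 0.48  -0.084  0.185] [ 0.4799 -0.0848  0.184 ]
wrist [ 204  181   48   46 1719] [ 0.469 -0.363  0.117] [ 0.469  -0.3621  0.118 ]
top [216 202  25  23 465] [ 0.48  -0.083  0.183] [ 0.4803 -0.0836  0.184 ]
top [344 211   7  14  63] [ 0.473 -0.344  0.118] [ 0.4773 -0.3444  0.118 ]
tcp [ 0.4957 -0.3248  0.295 ] toolx deg 93.7 t 14.75 F [-0.4  0.1  0. ] open 0.0646 shift units [-0.0707 -0.0601  0.0899]
```

The first bottle stands at (0.480,-0.084), with its cap top at 0.184 m as it should be. The second is at (0.4685,-0.362).

Request:
play_rows(
  rows=[
    {"tx": -0.071,"ty": -0.059,"tz": 0,"yaw": 0},
    {"tx": 0,"ty": 0,"tz": 0.05,"yaw": 0},
    {"tx": 0,"ty": 0,"tz": 0.1,"yaw": 0},
    {"tx": 0,"ty": 0,"tz": 0.08,"yaw": 0},
    {"tx": 0,"ty": 0,"tz": 0.06,"yaw": 0},
    {"tx": 0,"ty": 0,"tz": 0.05,"yaw": 0},
    {"tx": 0,"ty": 0,"tz": 0.03,"yaw": 0},
    {"tx": 0,"ty": 0,"tz": 0.01,"yaw": 0},
    {"tx": 0,"ty": 0,"tz": 0,"yaw": 0},
    {"tx": 0,"ty": 0,"tz": 0,"yaw": 0},
  ],
  fingers=0,
)

```text
time: 16.0
tcp_pos: [0.4688, -0.3637, 0.1057]
orientation: [0.685, 0.729, 0.0, 0.001]
contact_force: [0.2, 0.3, 0.1]
opening: 0.0882
grip_force: 0.0
```

Request:
play_rows(
  rows=[
    {"tx": 0,"ty": 0,"tz": 0.003,"yaw": 0},
    {"tx": 0,"ty": 0,"tz": 0,"yaw": 0},
    {"tx": 0,"ty": 0,"tz": 0,"yaw": 0},
    {"tx": 0,"ty": 0,"tz": 0,"yaw": 0},
    {"tx": 0,"ty": 0,"tz": 0,"yaw": 0},
    {"tx": 0,"ty": 0,"tz": 0,"yaw": 0},
  ],
  fingers=1,
  newtons=25,
)

```text
time: 16.75
tcp_pos: [0.4685, -0.3634, 0.1033]
orientation: [0.685, 0.729, 0.0, 0.0]
contact_force: [1.1, -0.8, -0.3]
opening: 0.0508
grip_force: 25.0
```

Request:
play_rows(
  rows=[
    {"tx": 0,"ty": 0,"tz": -0.04,"yaw": 0},
    {"tx": 0,"ty": 0,"tz": -0.08,"yaw": 0},
    {"tx": 0,"ty": 0,"tz": -0.1,"yaw": 0},
    {"tx": 0,"ty": 0,"tz": -0.1,"yaw": 0},
    {"tx": 0,"ty": 0,"tz": -0.1,"yaw": 0},
    {"tx": 0,"ty": 0,"tz": -0.06,"yaw": 0},
    {"tx": 0,"ty": 0,"tz": 0,"yaw": 0},
  ],
)

```text
time: 17.62
tcp_pos: [0.4687, -0.3637, 0.3447]
orientation: [0.685, 0.729, 0.0, 0.002]
contact_force: [0.3, 0.1, -4.5]
opening: 0.0508
grip_force: 25.0
```

Run:
```python
from h import *
go(.472,.065,.344)
go(.477,-.0115,.344)
```

```text
tcp [ 0.4687 -0.3637  0.3447] toolx deg 93.6 t 17.62 F [ 0.3  0.1 -4.5] open 0.0508 shift units [ 8.554e-01  5.990e-02 -4.000e-04]
tcp [ 0.4687 -0.3637  0.3447] toolx deg 93.6 t 17.62 F [ 0.3  0.1 -4.5] open 0.0508 shift units [ 7.02e-01  6.03e-02 -1.00e-04]
```

Request:
play_rows(
  rows=[
    {"tx": 0.04,"ty": 0.006,"tz": 0,"yaw": 0},
    {"tx": 0.08,"ty": 0.006,"tz": 0,"yaw": 0},
    {"tx": 0.1,"ty": 0.006,"tz": 0,"yaw": 0},
    {"tx": 0.1,"ty": 0.006,"tz": 0,"yaw": 0},
    {"tx": 0.1,"ty": 0.006,"tz": 0,"yaw": 0},
    {"tx": 0.1,"ty": 0.006,"tz": 0,"yaw": 0},
    {"tx": 0.1,"ty": 0.006,"tz": 0,"yaw": 0},
    {"tx": 0.1,"ty": 0.006,"tz": 0,"yaw": 0},
    {"tx": 0.08,"ty": 0.006,"tz": 0,"yaw": 0},
    {"tx": 0.055,"ty": 0.006,"tz": 0,"yaw": 0},
    {"tx": 0,"ty": 0,"tz": 0,"yaw": 0},
    {"tx": 0,"ty": 0,"tz": 0,"yaw": 0},
  ],
)

```text
time: 19.12
tcp_pos: [0.4699, 0.0645, 0.3419]
orientation: [0.684, 0.729, -0.002, -0.001]
contact_force: [0.2, 0.4, -3.3]
opening: 0.0507
grip_force: 25.0
```

Run:
```python
from h import *
go(.472,.0645,.174)
c=cam("wrist");P=cloud(c);a=np.radians(3.5);A=np.array([[np.cos(a),np.sin(a)],[-np.sin(a),np.cos(a)]])
Q=(P[...,:2]-[.531,-.006])@A.T*1000
k=(abs(P[...,2]-.196)<.006)&(abs(Q[...,0]+54)<45)&(Q[...,1]>100)
print("wall y",np.nanpercentile(Q[k][:,1],[3,97]) if k.any() else None)
```

```text
tcp [0.4699 0.0645 0.3419] toolx deg 93.6 t 19.12 F [ 0.2  0.4 -3.3] open 0.0507 shift units [1.000e-04 5.300e-03 3.358e-01]
wall y [110.5378499  116.67318352]
```

Request:
play_rows(
  rows=[
    {"tx": 0,"ty": 0.004,"tz": 0.05,"yaw": 0},
    {"tx": 0,"ty": 0,"tz": 0.07,"yaw": 0},
    {"tx": 0,"ty": 0,"tz": 0.04,"yaw": 0},
    {"tx": 0,"ty": 0,"tz": 0.03,"yaw": 0},
    {"tx": 0,"ty": 0,"tz": 0.03,"yaw": 0},
    {"tx": 0,"ty": 0,"tz": 0.03,"yaw": 0},
    {"tx": 0,"ty": 0,"tz": 0.03,"yaw": 0},
    {"tx": 0,"ty": 0,"tz": 0.03,"yaw": 0},
    {"tx": 0,"ty": 0,"tz": 0.02,"yaw": 0},
    {"tx": 0,"ty": 0,"tz": 0.006,"yaw": 0},
    {"tx": 0,"ty": 0,"tz": 0,"yaw": 0},
  ],
)

```text
time: 20.55
tcp_pos: [0.4734, 0.065, 0.1753]
orientation: [0.685, 0.729, -0.0, 0.0]
contact_force: [0.1, -0.1, -3.1]
opening: 0.0509
grip_force: 25.0
```

Request:
play_rows(
  rows=[
    {"tx": 0,"ty": 0,"tz": 0.006,"yaw": 0},
    {"tx": 0,"ty": 0,"tz": 0.006,"yaw": 0},
    {"tx": 0,"ty": 0,"tz": 0,"yaw": 0},
  ],
)

```text
time: 20.92
tcp_pos: [0.4736, 0.0655, 0.1694]
orientation: [0.685, 0.729, 0.0, 0.0]
contact_force: [0.3, 0.7, -2.3]
opening: 0.0507
grip_force: 25.0
```

Request:
play_rows(
  rows=[
    {"tx": 0,"ty": 0,"tz": 0,"yaw": 0},
    {"tx": 0,"ty": 0,"tz": 0,"yaw": 0},
    {"tx": 0,"ty": 0,"tz": 0,"yaw": 0},
    {"tx": 0,"ty": 0,"tz": 0,"yaw": 0},
  ],
  fingers=0.27,
)

```text
time: 21.42
tcp_pos: [0.4734, 0.0652, 0.1692]
orientation: [0.685, 0.729, 0.0, 0.0]
contact_force: [0.9, 0.0, 1.2]
opening: 0.0642
grip_force: 0.0
```

Request:
play_rows(
  rows=[
    {"tx": 0,"ty": 0,"tz": -0.03,"yaw": 0},
    {"tx": 0,"ty": 0,"tz": -0.06,"yaw": 0},
    {"tx": 0,"ty": 0,"tz": -0.1,"yaw": 0},
    {"tx": 0,"ty": 0,"tz": -0.06,"yaw": 0},
    {"tx": 0,"ty": 0,"tz": 0,"yaw": 0},
    {"tx": 0,"ty": 0,"tz": 0,"yaw": 0},
  ],
)

```text
time: 22.18
tcp_pos: [0.4727, 0.0647, 0.2934]
orientation: [0.685, 0.729, -0.001, -0.0]
contact_force: [0.9, -0.4, -0.7]
opening: 0.0643
grip_force: 0.0
```

Run:
```python
from h import *
for n in ("side","wrist"):
  c=cam(n);P=cloud(c);cv2.imwrite(f"pics/{n}2.png",c["image"])
  for i,st,ce,m in blobs(mask(c,(95,90,50),(130,255,255)),60):
    q=np.nanmedian(P[m],0)
    if .09<q[2]<.2 and -.5<q[1]<.1 and q[0]<.7: print(n,st,q.round(3),ray(c,*ce,.184).round(3))
go(.5851,-.003,.216)
```

```text
side [281 199  18  16 222] [ 0.48  -0.085  0.185] [ 0.479 -0.084  0.184]
side [305 242  19  18 262] [0.474 0.068 0.184] [0.473 0.068 0.184]
wrist [ 226  158   62   60 2924] [0.474 0.067 0.183] [0.474 0.068 0.184]
wrist [ 228  327   53   32 1431] [ 0.48  -0.09   0.183] [ 0.481 -0.089  0.184]
tcp [0.4726 0.0648 0.293 ] toolx deg 93.6 t 22.27 F [-0.3  0.1 -0.6] open 0.064 shift units [-0.1494  0.2165  0.1534]
```

View pics/side2.png

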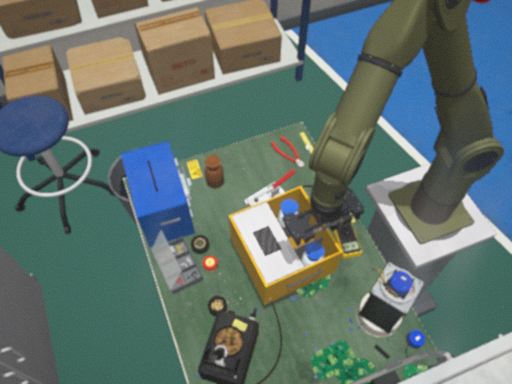

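The side view shows both bottles in the end compartments, caps at (289,207) and (314,250), and no other white bottle on the worktop. Now I close the cover.

Request:
play_rows(
  rows=[
    {"tx": -0.05,"ty": 0.07,"tz": 0,"yaw": 0},
    {"tx": -0.05,"ty": 0.07,"tz": 0,"yaw": 0},
    {"tx": -0.049,"ty": 0.076,"tz": 0,"yaw": 0},
    {"tx": 0,"ty": 0,"tz": 0.06,"yaw": 0},
    {"tx": 0,"ty": 0,"tz": 0.06,"yaw": 0},
    {"tx": 0,"ty": 0,"tz": 0.025,"yaw": 0},
    {"tx": 0,"ty": 0,"tz": 0.01,"yaw": 0},
    {"tx": 0,"ty": 0,"tz": 0.008,"yaw": 0},
    {"tx": 0,"ty": 0,"tz": 0,"yaw": 0},
  ],
  fingers=1,
)

```text
time: 23.4
tcp_pos: [0.5861, -0.0023, 0.2132]
orientation: [0.685, 0.729, 0.0, 0.0]
contact_force: [-0.2, -0.4, -0.2]
opening: 0.0005
grip_force: 0.0
```

Request:
play_rows(
  rows=[
    {"tx": 0,"ty": 0,"tz": 0.006,"yaw": 0},
    {"tx": 0,"ty": 0,"tz": 0.003,"yaw": 0},
    {"tx": 0,"ty": 0,"tz": 0,"yaw": 0},
  ],
)

```text
time: 23.78
tcp_pos: [0.5863, -0.0023, 0.2105]
orientation: [0.685, 0.729, 0.001, 0.001]
contact_force: [-3.3, -1.0, 12.1]
opening: 0.0005
grip_force: 6.4
```

Request:
play_rows(
  rows=[
    {"tx": 0,"ty": -0.015,"tz": 0.001,"yaw": 0},
    {"tx": 0,"ty": -0.02,"tz": 0,"yaw": 0},
    {"tx": 0,"ty": -0.02,"tz": 0,"yaw": 0},
    {"tx": 0,"ty": -0.02,"tz": 0,"yaw": 0},
    {"tx": 0,"ty": -0.02,"tz": 0,"yaw": 0},
    {"tx": 0,"ty": -0.02,"tz": 0,"yaw": 0},
    {"tx": 0,"ty": -0.02,"tz": 0,"yaw": 0},
    {"tx": 0,"ty": -0.02,"tz": 0,"yaw": 0},
    {"tx": 0,"ty": -0.02,"tz": 0,"yaw": 0},
    {"tx": 0,"ty": -0.02,"tz": 0,"yaw": 0},
    {"tx": 0,"ty": -0.02,"tz": 0,"yaw": 0},
    {"tx": 0,"ty": -0.01,"tz": 0,"yaw": 0},
  ],
)

```text
time: 25.28
tcp_pos: [0.4777, -0.0091, 0.2104]
orientation: [0.685, 0.729, 0.004, 0.004]
contact_force: [6.7, -1.2, 9.6]
opening: 0.0004
grip_force: 4.5
```

Request:
play_rows(
  rows=[
    {"tx": 0,"ty": 0,"tz": 0,"yaw": 0},
    {"tx": 0,"ty": 0,"tz": 0,"yaw": 0},
  ],
)

```text
time: 25.52
tcp_pos: [0.4775, -0.009, 0.2104]
orientation: [0.685, 0.729, 0.003, 0.003]
contact_force: [2.4, -1.2, 15.1]
opening: 0.0002
grip_force: 7.6
```

Request:
play_rows(
  rows=[
    {"tx": 0,"ty": 0,"tz": -0.02,"yaw": 0},
    {"tx": 0,"ty": 0,"tz": -0.1,"yaw": 0},
    {"tx": -0.1,"ty": 0,"tz": -0.05,"yaw": 0},
    {"tx": -0.1,"ty": 0,"tz": 0,"yaw": 0},
    {"tx": -0.1,"ty": 0,"tz": 0,"yaw": 0},
    {"tx": -0.1,"ty": 0,"tz": 0,"yaw": 0},
    {"tx": -0.1,"ty": 0,"tz": 0,"yaw": 0},
    {"tx": -0.1,"ty": 0,"tz": 0,"yaw": 0},
    {"tx": 0,"ty": 0,"tz": 0,"yaw": 0},
  ],
)

```text
time: 26.65
tcp_pos: [0.4908, -0.3138, 0.2921]
orientation: [0.688, 0.726, -0.001, 0.0]
contact_force: [0.8, -0.3, -0.6]
opening: 0.0004
grip_force: 0.0
```

Run:
```python
from h import *
for n in("top","side"):
    c=cam(n);P=cloud(c)
    if n=="top":cv2.imwrite("pics/top3.png",c["image"])
    hsv=cv2.cvtColor(c["image"],cv2.COLOR_BGR2HSV)
    m=((hsv[...,2]<110)&(abs(P[...,2]-.196)<.01)&(abs(P[...,0]-.55)<.15)&(abs(P[...,1])<.13)).astype(np.uint8)
    m=cv2.morphologyEx(m,cv2.MORPH_CLOSE,np.ones((5,5)))
    for i,st,ce,mm in blobs(m,50): print(n,"dark",st,ray(c,*ce,.196).round(4))
```

```text
top dark [ 139  136  105   54 4050] [ 0.5913 -0.0011  0.196 ]
top dark [175 202  37  24 785] [ 0.4775 -0.0098  0.196 ]
side dark [ 234  205   67   77 2029] [0.5912 0.0048 0.196 ]
side dark [289 213  25  26 344] [ 0.4763 -0.0102  0.196 ]
```

View pics/top3.png

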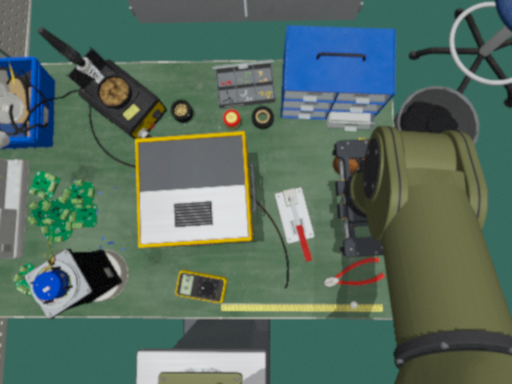

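The top view shows the cover shut (patch at (194,214)), 107.8 mm from where it stood fully open. The arm is clear at about (360,190) and the other items haven't moved. Handing in.

```bash
python3 -c "
from cell import r
print(r.hand_in())"
```

```text
the job is handed in; nothing more can be done
None
```

I handed the job in with both white blue-capped bottles upright in the chest's two end compartments, the cover shut to within about 1 mm by the camera, and the other items left alone; no verdict came back.

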